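Clamp a display plinth home in the pinning jig

TASK

The plinth is to be drilled for its pins. Without lifting it off the plate, slide the stepped wooden plinth fully home into the corner of the aluminium jig, flush against both steel fences, then tighten the strap clamp's knurled thumbscrew (clockwise) until it seats and the strap's toe bears down on the plinth's ledge. Stop when the resistance has clearly risen, snug but not forced, let go, and leave everything else where it lies.

Things in the scene. Friction and masses are not known exactly. Their poses are not given: they have to be found in the camera images.
- jig: Aluminium jig plate on a plywood board, screwed to the desk. Origin: at desk level, below the corner where the two fence faces meet. Its x runs away from the robot, y to the left, z up. Plate: x -122..42, y -140..86 mm (board 5 mm wider all round), top at z 24. Back fence: face at x 0, y -120..-4. Side fence: face at y 0, x -90..0. Both 10 mm thick, tops at z 31. The work lies at -x, -y of the corner.
- plinth: Loose dark wooden plinth, 120 g: foot 60 (its x) x 84 (its y) x 10 mm, its top is the ledge; on it, centred, a raised block 26 x 50 mm its top 24 mm above the underside. Origin: centre of its underside; z up. It starts 20 to 45 mm short of each fence, turned up to 0.2 rad. Home, its origin is at x -30, y -42, z 24 mm of the jig and its axes lie along the jig's.
- strap: Steel strap of the clamp, 18 mm wide, 9 mm thick, along the jig's y. Origin: its pivot in the fork, at x -30, y 64, z 43.5 mm of the jig; it runs from there 75 mm to -y and tips about the jig's x. The thumbscrew sits on it and swings it down. Under its free end a sprung rubber foot (the toe), at jig x -30, y -7, comes down on the ledge of the plinth when that is home; at the start it stands 2 to 5 mm above ledge height.
- thumbscrew_top (a point): Centre of the top of the round knurled thumbscrew: head 25 mm across, 20 mm high, its top 84 to 88 mm over the desk, near x -30, y 25 mm of the jig; nothing below it reaches 56 mm. It leans up to 0.06 rad to +y. Clockwise from above tightens, 4 mm a turn: free for 1.8 to 3.7 rad (0.15 N m drag, in motion only), then the torque felt holding still climbs from 0 by 0.3 N m per rad; 0.08 to 0.25 is snug, over 0.4 forced.
- pot_ochre: Squat paint pot with pale lid, 42 x 38 x 46 mm, origin under it, behind the jig; to be left alone.
- pot_teal: Squat green paint pot, 40 x 36 x 38 mm, origin under it, behind the jig; to be left alone.
- dropper_tan: Dropper bottle with black cap, 25 x 25 x 74 mm, origin under it, behind the jig on the left; to be left alone.
- glue: Glue bottle with long nozzle, 33 x 33 x 107 mm, origin under it, behind the jig on the right; to be left alone.
- putty_rock: Grey putty rock on a stub, 43 x 53 x 49 mm, origin under it, near the desk's front right corner; to be left alone.
- brush_wood: Wooden brush, 8 x 110 x 8 mm, lying near the desk's front edge, origin at its middle; to be left alone.
- figure_bare: Small plastic figure, 35 x 22 x 12 mm, lying on the jig plate behind the back fence; to be left alone.
- thimble_cup: Small blue cup, 22 mm across, 18 mm high, standing on the jig plate behind and left of the corner; to be left alone.
Mind the look-alikes: they are no part of the job. There is more than one size of the plinth; the one meant has the size given above.

How it is judged:
By the outcome, as a careful person would: the job done as asked, in the order asked, and still so for the second after the job is handed in, with the robot touching nothing.
It also fails if it takes over 70 s, if anything falls off the work surface, if the arm or the gripper's body presses on something with over 40 N, if the wrist force passes 120 N, or if a joint passes its speed limit or range.

ROBOT

A 6-joint arm with a two-finger parallel gripper is mounted at the origin on a cart in front of the work surface, level with it; the furniture and walls round the work are solid. World frame = base frame: x ahead of the robot, y to its left, z up, the work surface at z = 0. Lengths are in mm, angles in rad, forces in N, time in s.
With the tool pointing down it reaches from about 350 to 875 mm from the base axis. Payload 4.2 kg.
Tool frame: the origin (TCP) lies at the very end of the fingers, on their centre line; the grasp point (between the pads) lies 19 mm behind it; z points along the fingers, y is the line along which they close (so a half turn about z gives the same grasp; the last joint's range is limited). The gripper opens to 85 mm and grips with 20 to 120 N. Pads are 22 mm wide; open, the fingers measure 114 mm over their backs; the gripper's body (76 mm by 85 mm) begins 54 mm behind the grasp point. The pads swing forward as they close: fully open they stand 13 mm farther back than shut.
Start: joints at [-1.082, 0.385, 0.008, 0, -1.194, -0.259], TCP at [142.382, -608.545, 231.312] pointing down, gripper open.
Joint ranges: [-3.14, 3.14], [-1.21, 2.06], [-1.07, 1.41], [-3.16, 2.05], [-2.99, -0.16], [-3.1, 3.1]. Speed limits (rad/s): [2.79, 2.79, 3.14, 3.14, 3.14, 3.14].

INTERFACE

Orientations are given as a unit quaternion [x, y, z, w].
In Python, from bench import read_state, get_image, camera_model, job_done gives the robot as it stands.
- The arm moves only by the shell command python3 -m handwheel 'ROWS'. ROWS is JSON, a list of rows, each a list of 7 numbers: the shift along the tool's x, y, z in m, then the turn, a rotation vector about the tool's x, y, z in rad, then the gripper's target within -1 to 1 (fully open at 1, half-way at 0, shut at -1). In form: [[dx, dy, dz, wx, wy, wz, jaw], ...]. A call has 1 to 10 rows; each row is the pose to reach, as a shift and turn from the pose commanded when the call began, along the tool's axes at that moment; what a row does not reach only later rows make up. A row lasts 1/8 s, in which the tool goes at most 62.5 mm and 10.7 degrees, less where a joint would pass 70% of its speed; a pose out of reach is approached as far as the arm can. A call with a gripper value outside its range is refused whole. The fingers move at their own pace and stop on an object; the grip force is fixed at half the most. Time passes only in rows, so rows that repeat a pose let the fingers close. It gives the time, the measured TCP pose, the force, the opening and the grip force at its end, in the units of the state.
- read_state(): the state, without advancing time (a new reading comes with each control period).
- get_image(name): name is "scene" or "top"; returns (picture, depth): 420x560x3 uint8, blue, green, red; 420x560 float32, mm along the optical axis (not along the pixel's ray), 0 where there is no reading.
- camera_model(name): a dict with "K" (3x3 intrinsics, pixels), "rvec" (rotation vector, rad) and "tvec" (3), from world to camera coordinates, as OpenCV has them. Camera axes: x right, y down, z forward; pixel columns grow to the right and rows downward; lengths in mm; the calibration is good to about 2 mm. A picture is of the moment at which its call begins. camera_model takes no time and is no camera call.
- job_done(): hands the job in; it is judged then, once.
The state is a dict: "clock": time; "joints": joint angles; "joint_vel": joint speeds; "joint_efforts": joint torques, N m; "position": TCP position; "ee_rot": TCP orientation; "contact_force": force on the tool from outside, world axes, zero at the start; "wrist_torque": the same for the moment, N m; "gripper_width": finger opening in mm; "grasp_force": force on a finger pad.
Only numpy, scipy, OpenCV 4.12 (cv2) and the standard library are available. Lean on these libraries where they do the work, as an engineer would, in place of code of your own. Each camera call takes 0.05 s, during which the arm holds its last target. There are 200 camera calls.

## Working session

There is one attempt and no reset: what is moved stays moved. The work goes in short steps, Python scripts to look and compute and a shell command to move; the robot and the scene stay as the last step left them, time stands still between calls to the robot, and variables do not carry over. Pictures are saved under pics/ and viewed, at most 10 in all, crops included, and the job is handed in when it is done.

```bash
ls; mkdir -p pics; cat > h.py <<'E'
import numpy as np, cv2
from bench import *
from scipy.spatial.transform import Rotation as R
def cam(n):
    m=camera_model(n); return np.array(m["K"]),cv2.Rodrigues(np.array(m["rvec"],float))[0],np.array(m["tvec"],float).ravel()
def ray(n,px,z):
    K,Rm,t=cam(n); px=np.atleast_2d(px).astype(float)
    d=np.c_[px,np.ones(len(px))]@np.linalg.inv(K).T@Rm; c=-Rm.T@t
    return c+d*((z-c[2])/d[:,2])[:,None]
def cloud(n,dep):
    K,Rm,t=cam(n); v,u=np.mgrid[:dep.shape[0],:dep.shape[1]]
    p=np.stack([u,v,np.ones_like(u)],-1)@np.linalg.inv(K).T*dep[...,None]
    return (p-t)@Rm
def proj(n,P):
    K,Rm,t=cam(n); q=(np.atleast_2d(P)@Rm.T+t)@K.T; return q[:,:2]/q[:,2:]
E
python3 - <<'E'
from h import *
for n in("scene","top"):
    p,d=get_image(n); cv2.imwrite(f"pics/{n}0.png",p); np.save(f"pics/{n}0.npy",d)
    K,Rm,t=cam(n); print(n,K[0,0],-Rm.T@t, Rm[2])
print(read_state())
E
```

```text
pics
scene 390.8454789184206 [ 233.54305344 -645.65358459  463.68320524] [ 0.39654736  0.80447129 -0.44223992]
top 483.3703769246902 [ 403.27321426   49.03264834 1154.07323885] [ 0.15416742 -0.02157144 -0.98780923]
{'clock': 0.1, 'joints': array([-1.08239186e+00,  3.85483824e-01,  6.76105059e-03, -3.90930393e-04,
       -1.19402356e+00, -2.58623277e-01]), 'joint_vel': array([-0.00054768, -0.00116393,  0.00358772,  0.00013515,  0.00042903,
       -0.0021103 ]), 'joint_efforts': array([-1.09625209e-03, -3.93319237e+01,  1.88928688e+01,  4.19797182e+00,
       -2.62473186e-03,  1.01054439e-05]), 'position': array([ 142.25180765, -608.05888742,  230.33444704]), 'ee_rot': array([-1.14566333e-01,  9.93415105e-01,  9.74073592e-04, -1.86611232e-04]), 'contact_force': array([ 0.29200993,  0.44213752, -1.17263195]), 'wrist_torque': array([0.00752377, 0.00078173, 0.04232786]), 'grasp_force': 0.0, 'gripper_width': 85.48062342707503}
```

View pics/scene0.png

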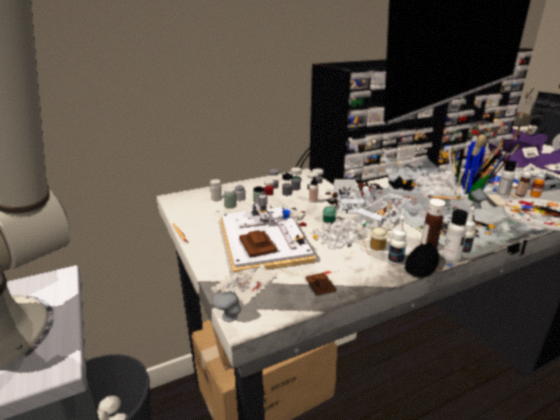

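View pics/top0.png

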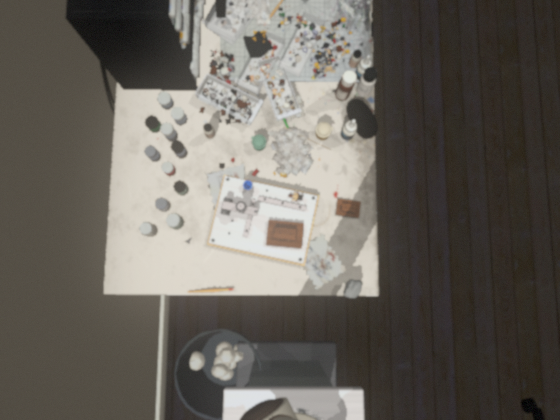

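The scene view shows the jig at about (265,237), with a dark wooden plinth on it at (257,243) and a second one at (320,283). In the top view they are at (285,234), on the plate, and (347,208), off it. The clamp and thumbscrew are at about (240,207) in the top view. Next I'll make one close crop and take measurements.

```bash
python3 - <<'E'
from h import *
p=cv2.imread("pics/top0.png"); d=np.load("pics/top0.npy"); s=cv2.imread("pics/scene0.png")
a=cv2.resize(p[165:275,195:370],None,fx=4.5,fy=4.5,interpolation=cv2.INTER_CUBIC)
cv2.imwrite("pics/crop1.png",a[:,:790])
b=cv2.resize(s[195:300,210:345],None,fx=5.6,fy=5.6,interpolation=cv2.INTER_CUBIC)
cv2.imwrite("pics/crop2.png",b)
hsv=cv2.cvtColor(p,cv2.COLOR_BGR2HSV)
m=((p[...,2].astype(int)-p[...,0]>30)&(p[...,2]<140)).astype(np.uint8)
m[:150]=0;m[290:]=0
C=cloud("top",d)
for c in cv2.findContours(m,0,1)[0]:
    if cv2.contourArea(c)<80: continue
    r=cv2.minAreaRect(c); bx=cv2.boxPoints(r); w=ray("top",bx,34)
    print(r, np.round(w[:,:2],1).tolist(), np.round(np.linalg.norm(np.diff(w,axis=0),axis=1),1))
for q in [(285,234),(285,222),(270,230),(300,250),(250,240),(240,208),(240,195),(347,208)]: print(q,C[q[1],q[0]].round(1))
E
```

```text
((285.1967468261719, 232.3361053466797), (27.251258850097656, 18.378755569458008), 5.19442892074585) [[486.8, 56.0], [529.4, 52.5], [524.1, -10.8], [481.5, -6.9]] [42.8 63.5 42.8]
((348.0671081542969, 207.8963623046875), (21.092424392700195, 15.46041488647461), 6.34019136428833) [[548.4, -97.8], [584.8, -102.2], [579.7, -151.7], [543.3, -147.0]] [36.8 49.7 36.8]
(285, 234) [500.4  23.5  47.4]
(285, 222) [529.6  23.3  33.9]
(270, 230) [510.8  58.1  31.8]
(300, 250) [465.3 -12.3  23.2]
(250, 240) [487.6 104.5  25.8]
(240, 208) [554.5 125.1  84. ]
(240, 195) [593.9 129.9  24.9]
(347, 208) [ 565.7 -124.2   20.5]
```

View pics/crop1.png

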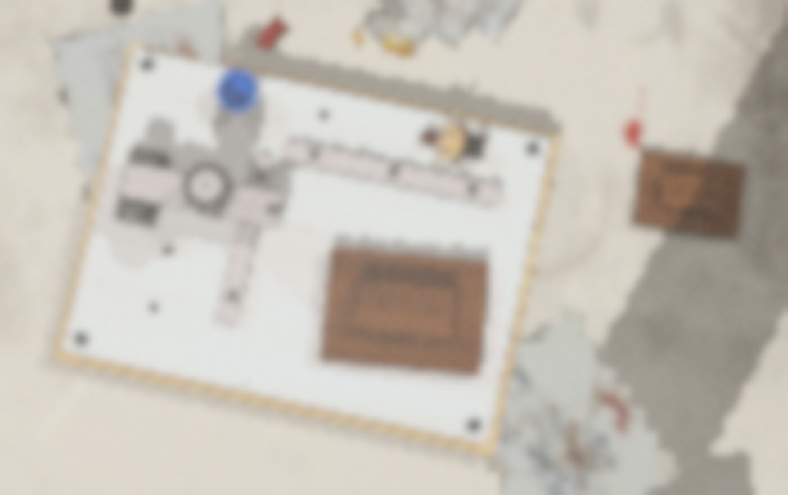

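View pics/crop2.png

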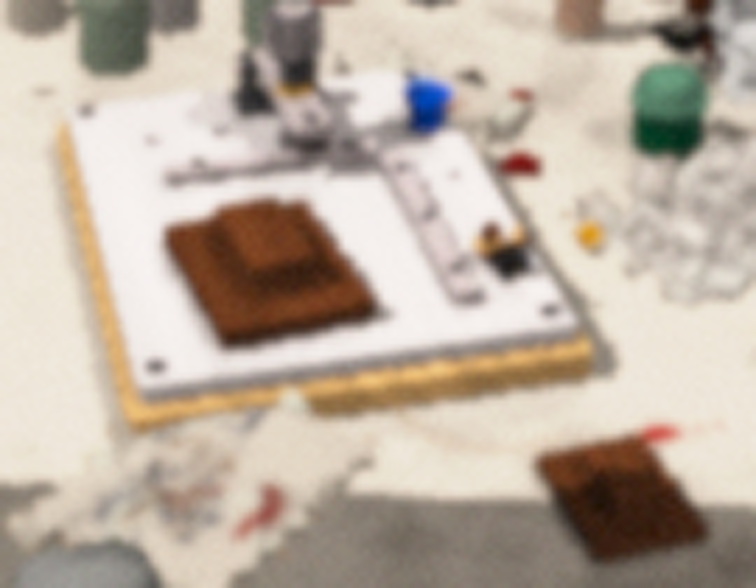

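The crops show two candidates: the plinth on the plate (crop 1 at (405,312), about 84x60) and a smaller one off the plate at (690,193). I choose the one on the plate. The thumbscrew head is at crop 1 (206,186), and the strap runs from there towards (280,205). Next I'll fit the plate and the plinth from heights and colour.

```bash
cat > meas.py <<'E'
from h import *
def rect(pts):
    r=cv2.minAreaRect(pts.astype(np.float32)); return r
def jig(p,d):
    C=cloud("top",d); g=p.astype(int)
    m=((C[...,2]>13)&(d>0)&(C[...,0]>380)&(C[...,0]<680)&(C[...,1]>-90)&(C[...,1]<230)).astype(np.uint8)
    return m,C
E
python3 - <<'E'
from meas import *
p=cv2.imread("pics/top0.png"); d=np.load("pics/top0.npy")
m,C=jig(p,d); n,l,st,ce=cv2.connectedComponentsWithStats(cv2.morphologyEx(m,cv2.MORPH_OPEN,np.ones((3,3))))
i=1+np.argmax(st[1:,4]); c=cv2.findContours((l==i).astype(np.uint8),0,1)[0][0]
w=ray("top",c[:,0],24)[:,:2]; print("plate+board depth",rect(w))
# white plate by colour
g=p.astype(int); wh=((g.min(2)>165)&(g[...,2]-g[...,0]<22)).astype(np.uint8)
# tan board edge: saturation
hsv=cv2.cvtColor(p,cv2.COLOR_BGR2HSV)
for q in [(230,240),(225,190),(300,200),(212,235),(150,230),(330,195),(211,246)]: print(q,p[q[1],q[0]],hsv[q[1],q[0]],C[q[1],q[0]].round(1))
# plinth
br=((g[...,2]-g[...,0]>22)&(hsv[...,1]>90)&(g[...,2]<150)).astype(np.uint8)
for x0,x1,y0,y1 in [(262,307,215,252),(335,362,195,220)]:
    mm=np.zeros_like(br); mm[y0:y1,x0:x1]=br[y0:y1,x0:x1]
    c=max(cv2.findContours(mm,0,1)[0],key=cv2.contourArea); 
    w=ray("top",c[:,0],34)[:,:2]; print("plinth",rect(w),st[i])
zz=C[...,2]; M=(zz>78)&(zz<95)&(C[...,0]>480)&(C[...,0]<640)&(C[...,1]>60)&(C[...,1]<200)
print("screw",M.sum(),C[M].mean(0),C[M].min(0),C[M].max(0))
M=(l==i)&(zz>42)&(zz<52); print("block",M.sum(),rect(C[M&(C[...,1]<75)][:,:2]),C[M&(C[...,1]<75)].mean(0))
E
```

```text
plate+board depth ((553.181396484375, 70.90274047851562), (232.80813598632812, 205.27120971679688), 78.1180648803711)
(230, 240) [226 229 227] [ 50   3 229] [487.3 150.9  26.1]
(225, 190) [223 227 226] [ 38   4 227] [605.1 165.3  27.3]
(300, 200) [166 169 173] [ 13  10 173] [582.  -11.7  32.6]
(212, 235) [222 226 225] [ 38   5 226] [498.8 193.2  24.5]
(150, 230) [180 185 185] [ 30   7 185] [506.2 329.   58. ]
(330, 195) [202 213 219] [ 19  20 219] [600.  -86.3   0.9]
(211, 246) [172 190 202] [ 18  38 202] [474.6 197.8   1.7]
plinth ((516.939208984375, -10.534262657165527), (9.88380241394043, 6.621770858764648), 45.14541244506836) [ 208  164  110  102 7032]
plinth ((564.4674072265625, -123.42274475097656), (48.04351043701172, 33.632266998291016), 83.06611633300781) [ 208  164  110  102 7032]
screw 107 [558.48712824 123.82712155  86.34926302] [546.20315851 111.53243027  78.92159562] [570.41369775 136.38171482  91.63572047]
block 448 ((502.1769104003906, 24.357133865356445), (49.771732330322266, 26.13473892211914), 85.49822235107422) [501.84944026  24.27190314  48.21501715]
```

```bash
cat > meas2.py <<'E'
from h import *
def fit(pts,th,cx,cy,L,W,band=7):
    """pts world xy boundary; box with axes at th, full sizes L along x', W along y'; fit lines per side"""
    for k in range(6):
        c,s=np.cos(th),np.sin(th); q=(pts-[cx,cy])@np.array([[c,-s],[s,c]])
        out=[];A=[]
        for ax,sg,h,o in((0,1,L/2,W/2),(0,-1,L/2,W/2),(1,1,W/2,L/2),(1,-1,W/2,L/2)):
            m=(abs(q[:,ax]-sg*h)<band)&(abs(q[:,1-ax])<o*0.85)
            if m.sum()<5: out.append((m.sum(),0,0));continue
            a,b=np.polyfit(q[m,1-ax],q[m,ax],1); r=q[m,ax]-np.polyval([a,b],q[m,1-ax])
            out.append((m.sum(),np.arctan(a)*(-1 if ax==0 else 1),b-sg*h))
        o=np.array(out); v=o[:,0]>0
        dth=np.average(o[v,1],weights=o[v,0]); ex=np.mean([o[i,2] for i in(0,1) if v[i]]); ey=np.mean([o[i,2] for i in(2,3) if v[i]])
        cx,cy=np.array([cx,cy])+[c*ex-s*ey,s*ex+c*ey]; th+=dth
    return th,cx,cy,o
def outline(mask,z):
    c=max(cv2.findContours(mask.astype(np.uint8),0,1)[0],key=cv2.contourArea)
    return ray("top",c[:,0],z)[:,:2]
def plinth(p,x0,x1,y0,y1,th,cx,cy):
    v=p.max(2).astype(int); m=np.zeros(v.shape,bool); m[y0:y1,x0:x1]=v[y0:y1,x0:x1]<165
    return fit(outline(m,34),th,cx,cy,60,84)
E
python3 - <<'E'
from meas2 import *
p=cv2.imread("pics/top0.png"); hsv=cv2.cvtColor(p,cv2.COLOR_BGR2HSV)
print(plinth(p,258,312,212,256,-.08,502,24))
m=(hsv[...,1]<13)&(hsv[...,2]>205); n,l,st,ce=cv2.connectedComponentsWithStats(cv2.morphologyEx(m.astype(np.uint8),cv2.MORPH_OPEN,np.ones((2,2))))
i=l[240,230]; print(st[i],l[240,230])
M=(l==i)|False
th=-.207;c,s=np.cos(th),np.sin(th)
# guess jig origin from screw (-30,25)
r=fit(outline(M,24),th,540,72,164,226,8); print(r)
th,cx,cy,_=r; c,s=np.cos(th),np.sin(th); Rz=np.array([[c,-s],[s,c]])
O=np.array([cx,cy])+Rz@[40,27]; print("O",O,"screw",O+Rz@[-30,25],"home",O+Rz@[-30,-42])
for lx,ly in((-2,0),): pass
P=lambda x,y,z:np.r_[O+Rz@[x,y],z]
for n in("top","scene"):
    im=cv2.imread(f"pics/{n}0.png"); k=4; big=cv2.resize(im,None,fx=k,fy=k,interpolation=cv2.INTER_CUBIC)
    def line(pts,col):
        q=(proj(n,np.array(pts))+.5)*k; cv2.polylines(big,[np.round(q).astype(int)],False,col,1)
    line([P(0,-120,31),P(0,-4,31)],(0,0,255)); line([P(-90,0,31),P(0,0,31)],(0,255,0)); line([P(-122,-140,24),P(-122,86,24),P(42,86,24),P(42,-140,24),P(-122,-140,24)],(255,0,0))
    line([P(-30,64,48),P(-30,-11,48)],(255,0,255))
    x,y=(205,170) if n=="top" else (212,200); cv2.imwrite(f"pics/ov_{n}.png",big[y*k:(y+100)*k,x*k:(x+115)*k])
a=[cv2.imread(f"pics/ov_{n}.png") for n in("top","scene")]; cv2.imwrite("pics/ov.png",cv2.resize(np.hstack(a),None,fx=.86,fy=.86))
E
```

```text
(np.float64(-0.08234286456644889), np.float64(503.27065448918734), np.float64(23.930317644439345), array([[ 3.00000000e+01,  6.33611157e-03, -1.48044194e+00],
       [ 3.00000000e+01, -1.59537579e-02,  1.48044194e+00],
       [ 2.20000000e+01, -1.47760688e-03, -2.88704056e+00],
       [ 2.20000000e+01,  1.45925792e-02,  2.88704056e+00]]))
[ 212  178  105   85 3404] 12
(np.float64(-0.2101435621147665), np.float64(535.5719225569486), np.float64(71.36854070923786), array([[ 2.20000000e+01, -2.95433288e-03, -2.75992764e+00],
       [ 8.10000000e+01,  2.55969845e-03,  2.75992764e+00],
       [ 7.50000000e+01, -8.49688438e-04, -3.76323956e+00],
       [ 5.90000000e+01, -1.33243420e-03,  3.76323956e+00]]))
O [580.32416992  89.43055487] screw [556.19914824 120.13858849] home [542.22292775  54.61252298]
```

View pics/ov.png

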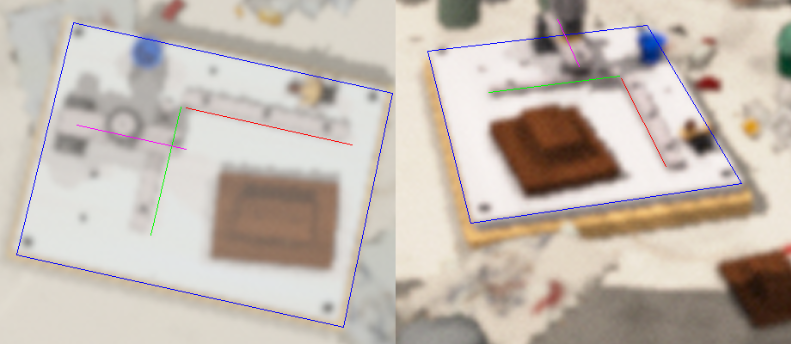

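Choice confirmed: the plinth on the plate at world (503,24), yaw -0.08. In the overlay the jig origin is at about (581,90), yaw -0.21, and the red and green lines follow the fence faces to within about 2 mm. The plinth sits about 32 and 38 mm short of the fences, inside the stated range. Next I'll work out the move.

```bash
cat > go.py <<'E'
from h import *
import sys
def go(x,y,z,th,flip=True):
    """shift (m) and rotvec in tool axes from measured pose to: TCP xyz, tool down, tool y along heading th(+pi)"""
    s=read_state(); r=R.from_quat(s["ee_rot"]); a=th+(np.pi if flip else 0)
    Y=np.array([np.cos(a),np.sin(a),0]);Z=np.array([0,0,-1.]);T=R.from_matrix(np.c_[np.cross(Y,Z),Y,Z])
    print("shift",(r.inv().apply(np.array([x,y,z])-s["position"])/1000).round(4),"rot",(r.inv()*T).as_rotvec().round(3),"pos",s["position"].round(1),"t",s["clock"],"F",s["contact_force"].round(1),"tau",s["wrist_torque"].round(3),"w",round(s["gripper_width"],1),"j1,6",s["joints"][[0,5]].round(2))
if __name__=="__main__": v=list(map(float,sys.argv[1:5])); go(*v,flip=len(sys.argv)<6)
E
python3 go.py 502.5 24 150 -0.082
```

```text
shift [-0.4947  0.5333  0.0813] rot [ 2.000e-03  1.000e-03 -1.259e+00] pos [ 142.3 -608.1  230.3] t 0.1 F [ 0.3  0.4 -1.2] tau [0.008 0.001 0.042] w 85.5 j1,6 [-1.08 -0.26]
```

```bash
python3 -m handwheel '[[-0.0495,0.0533,0.0,0,0,-0.126,1],[-0.0915,0.0987,0,0,0,-0.252,1],[-0.1335,0.144,0,0,0,-0.378,1],[-0.1755,0.1893,0,0,0,-0.504,1],[-0.2175,0.2345,0,0,0,-0.63,1],[-0.2595,0.28,0,0,0,-0.756,1],[-0.3015,0.325,0.0,0,0,-0.882,1],[-0.3435,0.3705,0.0,0,0,-1.0,1],[-0.3855,0.416,0.0,0,0,-1.13,1],[-0.4275,0.461,0.0,0,0,-1.259,1]]'; python3 go.py 502.5 24 150 -0.082
```

```text
clock: 1.35
position: [452.2, -63.5, 231.4]
ee_rot: [-0.679, 0.734, -0.0, 0.0]
contact_force: [-0.0, -1.0, -0.2]
gripper_width: 85.6
grasp_force: 0.0
shift [-0.0911 -0.0434  0.0814] rot [-0.     0.     0.005] pos [452.2 -63.5 231.4] t 1.35 F [-0.  -1.  -0.2] tau [-0.055 -0.09  -0.017] w 85.6 j1,6 [ 0.22 -0.3 ]
```

```bash
python3 -m handwheel '[[-0.035,-0.015,0.02,0,0,0,1],[-0.067,-0.04,0.05,0,0,0,1],[-0.067,-0.072,0.06,0,0,0,1],[-0.067,-0.072,0.06,0,0,0,1],[-0.067,-0.072,0.06,0,0,0,1]]'; python3 go.py 502.5 24 62 -0.082
```

```text
clock: 1.98
position: [528.4, -4.8, 171.0]
ee_rot: [-0.677, 0.736, 0.0, -0.0]
contact_force: [0.0, -0.7, 0.3]
gripper_width: 85.1
grasp_force: 0.0
shift [-0.0266  0.028   0.109 ] rot [ 0.001 -0.    -0.   ] pos [528.4  -4.8 171. ] t 1.975 F [ 0.  -0.7  0.3] tau [-0.025 -0.046  0.042] w 85.1 j1,6 [ 0.3  -0.38]
```

```bash
python3 -m handwheel '[[-0.0266,0.028,0.05,0,0,0,1],[-0.0266,0.028,0.1,0,0,0,1],[-0.0266,0.028,0.109,0,0,0,1],[-0.0266,0.028,0.109,0,0,0,1]]'; python3 go.py 502.5 24 37 -0.082
```

```text
clock: 2.48
position: [504.0, 24.0, 63.4]
ee_rot: [-0.678, 0.735, -0.0, 0.0]
contact_force: [0.2, -0.1, 0.4]
gripper_width: 85.5
grasp_force: 0.0
shift [0.0002 0.0015 0.0264] rot [-0.001  0.     0.   ] pos [504.   24.   63.4] t 2.475 F [ 0.2 -0.1  0.4] tau [ 0.017 -0.06   0.002] w 85.5 j1,6 [ 0.37 -0.45]
```

```bash
python3 -m handwheel '[[0,0.0015,0.013,0,0,0,0],[0,0.0015,0.026,0,0,0,0],[0,0.0015,0.026,0,0,0,0],[0,0.0015,0.026,0,0,0,-0.1],[0,0.0015,0.026,0,0,0,-0.4],[0,0.0015,0.026,0,0,0,-1],[0,0.0015,0.026,0,0,0,-1],[0,0.0015,0.026,0,0,0,-1]]'; python3 go.py 502.5 24 37 -0.082; python3 -c "
from bench import *;s=read_state();print(s['joints'].round(2),s['grasp_force'])"
```

```text
clock: 3.48
position: [502.2, 24.4, 36.9]
ee_rot: [-0.678, 0.735, -0.0, 0.0]
contact_force: [-1.2, -1.0, 5.6]
gripper_width: 24.2
grasp_force: 59.8
shift [ 0.0004 -0.0003 -0.0001] rot [-0.001  0.     0.   ] pos [502.2  24.4  36.9] t 3.475 F [-1.2 -1.   5.6] tau [ 0.041  0.256 -0.003] w 24.2 j1,6 [ 0.37 -0.45]
[ 0.37  0.42 -0.53  0.   -0.62 -0.45] 59.79798674583435
```

```bash
python3 -m handwheel '[[-0.006,-0.006,0,0,0,0.025,-1],[-0.012,-0.0125,0,0,0,0.05,-1],[-0.018,-0.019,0,0,0,0.075,-1],[-0.024,-0.025,0,0,0,0.1,-1],[-0.0294,-0.0311,0,0,0,0.128,-1],[-0.0294,-0.0311,0,0,0,0.128,-1],[-0.0294,-0.0311,0,0,0,0.128,-1]]'; python3 go.py 543 55.7 37 -0.21
```

```text
clock: 4.35
position: [535.5, 51.0, 36.9]
ee_rot: [-0.629, 0.777, -0.0, 0.0]
contact_force: [-0.5, -1.0, 5.6]
gripper_width: 24.2
grasp_force: 59.8
shift [-0.0061 -0.0063 -0.0001] rot [-0.001  0.    -0.   ] pos [535.5  51.   36.9] t 4.35 F [-0.5 -1.   5.6] tau [-0.147  0.266 -0.073] w 24.2 j1,6 [ 0.4  -0.61]
```

```bash
python3 -m handwheel '[[0,-0.002,0,0,0,0,-1],[0,-0.004,0,0,0,0,-1],[0,-0.005,0,0,0,0,-1],[0,-0.005,0,0,0,0,-1]]'; python3 -m handwheel '[[0,-0.001,0,0,0,0,-1],[0,-0.001,0,0,0,0,-1]]';python3 -m handwheel '[[0,-0.001,0,0,0,0,-1],[0,-0.001,0,0,0,0,-1]]'; python3 -m handwheel '[[-0.002,0,0,0,0,0,-1],[-0.004,0,0,0,0,0,-1],[-0.005,0,0,0,0,0,-1],[-0.005,0,0,0,0,0,-1]]'
```

```text
clock: 4.85
position: [539.3, 49.9, 36.9]
ee_rot: [-0.629, 0.777, 0.0, -0.001]
contact_force: [-3.7, 0.3, 7.8]
gripper_width: 24.1
grasp_force: 60.1
clock: 5.1
position: [540.3, 49.7, 36.9]
ee_rot: [-0.629, 0.777, 0.0, -0.001]
contact_force: [-3.6, 1.2, 7.5]
gripper_width: 24.4
grasp_force: 60.1
clock: 5.35
position: [541.2, 49.5, 36.9]
ee_rot: [-0.629, 0.777, 0.0, -0.001]
contact_force: [-5.2, 0.6, 7.5]
gripper_width: 24.1
grasp_force: 60.1
clock: 5.85
position: [543.1, 53.8, 36.9]
ee_rot: [-0.629, 0.777, -0.0, -0.0]
contact_force: [-0.7, -3.0, 6.3]
gripper_width: 24.1
grasp_force: 59.9
```

```bash
for i in 1 2; do python3 -m handwheel '[[0,-0.001,0,0,0,0,-1],[0,-0.001,0,0,0,0,-1]]'|grep -E "pos|contact"; python3 -m handwheel '[[-0.001,0,0,0,0,0,-1],[-0.001,0,0,0,0,0,-1]]'|grep -E "pos|contact"; done
```

```text
position: [543.1, 53.9, 36.9]
contact_force: [-3.7, -0.5, 7.6]
position: [543.2, 54.2, 36.9]
contact_force: [-3.4, -3.1, 8.0]
position: [543.2, 54.2, 36.9]
contact_force: [-6.6, -0.2, 10.1]
position: [543.3, 54.4, 36.9]
contact_force: [-5.3, -3.0, 10.0]
```

```bash
for i in 1 2; do python3 -m handwheel '[[0,-0.002,0,0,0,0,-1],[0,-0.002,0,0,0,0,-1],[0,-0.002,0,0,0,0,-1]]'|grep -E "pos|contact"; python3 -m handwheel '[[-0.002,0,0,0,0,0,-1],[-0.002,0,0,0,0,0,-1],[-0.002,0,0,0,0,0,-1]]'|grep -E "pos|contact"; done; python3 go.py 543 55.7 37 -0.21
```

```text
position: [543.4, 54.3, 36.9]
contact_force: [-9.9, 0.6, 14.2]
position: [543.5, 54.9, 36.9]
contact_force: [-9.8, -5.5, 15.0]
position: [543.6, 54.9, 37.0]
contact_force: [-14.4, -2.4, 19.3]
position: [543.6, 55.3, 36.9]
contact_force: [-14.4, -6.9, 19.9]
shift [-0.0002  0.0007 -0.    ] rot [ 0.013 -0.009 -0.001] pos [543.6  55.3  36.9] t 8.35 F [-14.4  -6.9  19.9] tau [-2.003  3.776  0.178] w 24.4 j1,6 [ 0.4  -0.61]
```

```bash
python3 -m handwheel '[[0,0.003,0,0,0,0,-1],[0,0.003,0,0,0,0,-1],[-0.002,0.003,0,0,0,0,-1],[-0.003,0.003,0,0,0,0,-1],[-0.003,0.003,0,0,0,0,-1]]'|grep -E "pos|contact";  python3 -m handwheel '[[-0.003,0,0,0,0,0,-1],[-0.003,0,0,0,0,0,-1],[-0.003,-0.002,0,0,0,0,-1],[-0.003,-0.002,0,0,0,0,-1]]'|grep -E "pos|contact"; python3 go.py 543 55.7 37 -0.21
python3 - <<'E'
from h import *
p,d=get_image("scene"); cv2.imwrite("pics/s1.png",cv2.resize(p[195:285,210:320],None,fx=6,fy=6,interpolation=cv2.INTER_CUBIC))
E
```

```text
position: [544.0, 58.0, 36.9]
contact_force: [-6.8, -14.2, 13.5]
position: [544.1, 58.1, 36.9]
contact_force: [-10.1, -20.2, 19.1]
shift [ 0.0026  0.0006 -0.    ] rot [ 0.013 -0.013 -0.001] pos [544.1  58.1  36.9] t 9.475 F [-10.1 -20.2  19.1] tau [-5.943  2.415  0.177] w 24.2 j1,6 [ 0.4  -0.62]
```

View pics/s1.png

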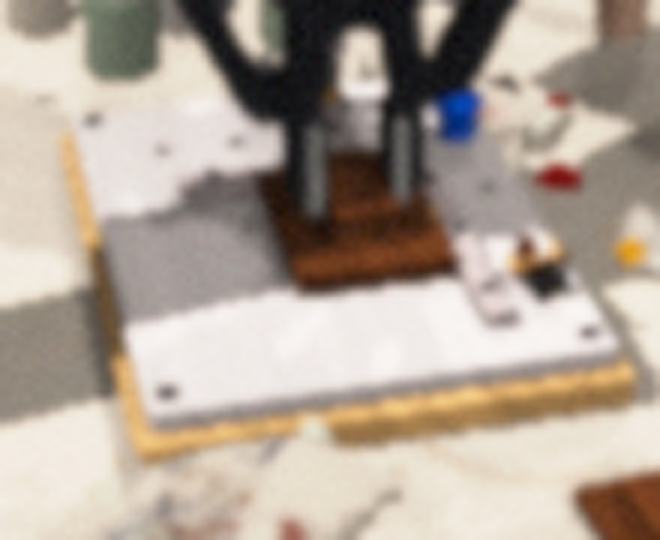

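The picture shows the plinth under the fingers at about (360,225), with its right edge on the back fence and its rear at the strap. Forces have risen on both axes. I'll ease off, open and look.

```bash
python3 -m handwheel '[[0.002,0.002,0,0,0,0,-1],[0.002,0.002,0,0,0,0,-1]]'|grep -E "pos|contact"; python3 -m handwheel '[[0,0,0,0,0,0,-0.3],[0,0,0,0,0,0,-0.1],[0,0,0,0,0,0,0],[0,0,0,0,0,0,0]]'; python3 -m handwheel '[[0,0,-0.03,0,0,0,0.1],[0.0,0,-0.06,0,0,0,1],[0.06,0.0,-0.1,0,0,0,1],[0.12,0.0,-0.13,0,0,0,1],[0.17,0,-0.13,0,0,0,1],[0.17,0,-0.13,0,0,0,1],[0.17,0,-0.13,0,0,0,1]]'|grep -E "pos|clock"
python3 - <<'E'
from meas2 import *
p,d=get_image("top"); cv2.imwrite("pics/t2.png",p); np.save("pics/t2.npy",d)
s,_=get_image("scene"); cv2.imwrite("pics/s2.png",s)
C=cloud("top",d);zz=C[...,2]
c=proj("top",[[544,58,34]])[0].astype(int); print(c)
a=cv2.resize(p[c[1]-50:c[1]+45,c[0]-65:c[0]+55],None,fx=5,fy=5,interpolation=cv2.INTER_CUBIC)
b=cv2.resize(s[195:280,215:315],None,fy=475/85,fx=2*5*0+475/85,interpolation=cv2.INTER_CUBIC)
cv2.imwrite("pics/c2.png",cv2.resize(np.hstack([a,b]),(800,330)))
E
```

```text
position: [544.1, 58.1, 36.9]
contact_force: [-4.9, -17.3, 12.8]
clock: 10.28
position: [548.3, 64.2, 36.1]
ee_rot: [-0.629, 0.777, 0.0, 0.0]
contact_force: [0.1, -0.5, -0.0]
gripper_width: 43.0
grasp_force: 0.0
clock: 11.15
position: [512.7, -102.6, 166.2]
[270 215]
```

View pics/c2.png

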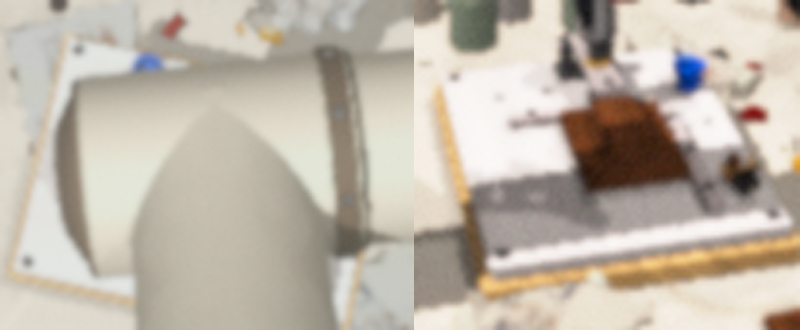

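```bash
python3 -m handwheel '[[0.05,0,0,0,0,-0.18,1],[0.1,0,0,0,0,-0.36,1],[0.15,0,0,0,0,-0.54,1],[0.2,0,0,0,0,-0.72,1],[0.25,0,0,0,0,-0.9,1],[0.3,0,0,0,0,-1.08,1],[0.35,0,0,0,0,-1.26,1],[0.35,0,0,0,0,-1.44,1],[0.35,0,0,0,0,-1.62,1],[0.35,0,0,0,0,-1.8,1]]'|grep -E "pos|clock"
python3 - <<'E'
from meas2 import *
p,d=get_image("top"); cv2.imwrite("pics/t3.png",p); np.save("pics/t3.npy",d)
s,_=get_image("scene"); cv2.imwrite("pics/s3.png",s)
C=cloud("top",d);zz=C[...,2]; print(read_state()["joints"].round(2))
M=(zz>42)&(zz<52)&(abs(C[...,0]-544)<35)&(C[...,1]<80)&(C[...,1]>20); print(M.sum(),C[M].mean(0),cv2.minAreaRect(C[M][:,:2].astype(np.float32)))
M=(zz>78)&(zz<95)&(abs(C[...,0]-558)<30)&(abs(C[...,1]-124)<30); print("screw",M.sum(),C[M].mean(0))
c=proj("top",[[544,58,34]])[0].astype(int); print(c)
a=cv2.resize(p[c[1]-45:c[1]+40,c[0]-60:c[0]+50],(615,475),interpolation=cv2.INTER_CUBIC)
b=cv2.resize(s[195:280,215:315],(559,475),interpolation=cv2.INTER_CUBIC)
cv2.imwrite("pics/c3.png",cv2.resize(np.hstack([a,b]),(800,324)))
E
```

```text
clock: 12.5
position: [440.9, -443.9, 165.4]
[-0.53  0.44 -0.08 -0.   -1.05  2.12]
217 [544.38289601  56.83723446  48.61847942] ((544.9019165039062, 57.449424743652344), (49.162254333496094, 26.553159713745117), 77.72993469238281)
screw 108 [558.58425744 123.87009332  86.55067186]
[270 215]
```

View pics/c3.png

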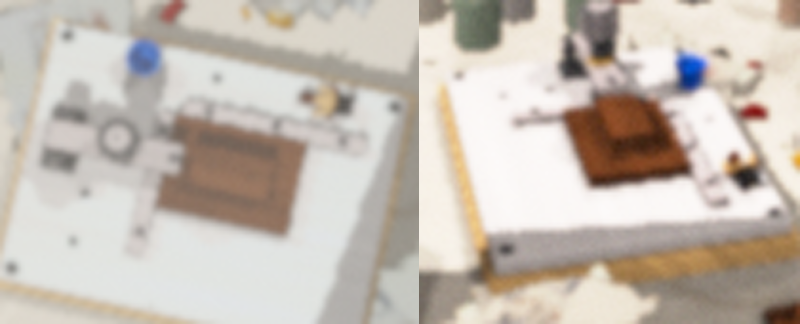

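Both crops show the plinth flush against the back and side fences, with the strap end over its ledge (top crop at about (175,155)). Block yaw is -0.214 against -0.21 for the jig, and its offset to the screw fits the home pose. Next comes the thumbscrew.

```bash
python3 go.py 558.6 123.7 120 0.2 n
```

```text
shift [ 0.1298 -0.5649  0.0458] rot [-1.00e-03  0.00e+00 -1.75e+00] pos [ 440.9 -443.8  165.6] t 12.6 F [-0.7  0.4 -0.4] tau [ 0.008 -0.022  0.025] w 85.6 j1,6 [-0.53  2.12]
```

```bash
python3 -m handwheel '[[0.013,-0.0565,0,0,0,-0.175,1],[0.026,-0.113,0,0,0,-0.35,1],[0.039,-0.1695,0,0,0,-0.525,1],[0.052,-0.226,0,0,0,-0.7,1],[0.065,-0.2825,0,0,0,-0.875,1],[0.078,-0.339,0,0,0,-1.05,1],[0.091,-0.3955,0,0,0,-1.225,1],[0.104,-0.452,0,0,0,-1.4,1],[0.117,-0.5085,0,0,0,-1.575,1],[0.1298,-0.5649,0.0,0,0,-1.75,1]]'|grep -E "pos|clock";python3 -m handwheel '[[0,0,0,0,0,0,1],[0,0,0.02,0,0,0,1],[0,0,0.04,0,0,0,1],[0,0,0.04,0,0,0,1]]'|grep pos; python3 go.py 558.6 123.7 62 0.2 n
```

```text
clock: 13.85
position: [558.6, 125.5, 166.3]
position: [557.2, 121.8, 124.7]
shift [0.0017 0.002  0.0627] rot [-0.004  0.001 -0.004] pos [557.2 121.8 124.7] t 14.35 F [-0.2 -0.3  0.5] tau [ 0.006 -0.056  0.005] w 85.6 j1,6 [0.5  2.84]
```

```bash
python3 -m handwheel '[[0.0017,0.002,0.02,0,0,0,1],[0.0017,0.002,0.045,0,0,0,1],[0.0017,0.002,0.0625,0,0,0,0.3],[0.0017,0.002,0.0625,0,0,0,-0.1],[0.0017,0.002,0.0625,0,0,0,-0.3],[0.0017,0.002,0.0625,0,0,0,-0.5],[0.0017,0.002,0.0625,0,0,0,-1],[0.0017,0.002,0.0625,0,0,0,-1]]'; python3 go.py 558.6 123.7 62 0.2 n
```

```text
clock: 15.35
position: [557.8, 123.6, 65.1]
ee_rot: [0.634, 0.773, -0.002, -0.001]
contact_force: [-6.3, -0.9, 4.7]
gripper_width: 22.8
grasp_force: 58.5
shift [-0.      0.0008  0.0031] rot [-0.005  0.001 -0.003] pos [557.8 123.6  65.1] t 15.35 F [-6.3 -0.9  4.7] tau [-0.097  2.083  0.027] w 22.8 j1,6 [0.5  2.84]
```

```bash
python3 -m handwheel '[[0,-0.0015,0,0,0,0.16,-1],[0,-0.0015,0.0002,0,0,0.32,-1],[0,-0.0015,0.0003,0,0,0.48,-1],[0,-0.0015,0.0004,0,0,0.64,-1],[0,-0.0015,0.0005,0,0,0.8,-1],[0,-0.0015,0.0006,0,0,0.96,-1],[0,-0.0015,0.0007,0,0,1.12,-1],[0,-0.0015,0.0008,0,0,1.28,-1],[0,-0.0015,0.0009,0,0,1.44,-1],[0,-0.0015,0.001,0,0,1.6,-1]]'; python3 go.py 558.6 123.7 62 0.2 n;  python3 -m handwheel '[[0,0,0,0,0,0,-1],[0,0,0,0,0,0,-1]]'>/dev/null; python3 go.py 558.6 123.7 62 0.2 n
```

```text
clock: 16.6
position: [558.7, 121.7, 64.1]
ee_rot: [0.997, 0.082, -0.001, 0.002]
contact_force: [0.6, -6.8, 1.7]
gripper_width: 23.0
grasp_force: 58.8
shift [ 0.0003 -0.002   0.0021] rot [ 0.002  0.004 -1.606] pos [558.7 121.7  64.1] t 16.6 F [ 0.6 -6.8  1.7] tau [-3.055 -0.553  0.185] w 23.0 j1,6 [0.5  1.23]
shift [ 0.0002 -0.0019  0.0021] rot [ 1.000e-03  4.000e-03 -1.602e+00] pos [558.7 121.7  64.1] t 16.85 F [ 0.1 -7.6  0.7] tau [-2.972 -0.549 -0.163] w 22.3 j1,6 [0.5  1.24]
```

```bash
cat > tq.py <<'E'
from h import *
s=read_state(); r=R.from_quat(s["ee_rot"]); print(round(s["clock"],2),"tz",s["wrist_torque"].round(3),"F",s["contact_force"].round(1),"pos",s["position"].round(1),"j6",s["joints"][5].round(3),"eff6",s["joint_efforts"][5].round(3),"w",round(s["gripper_width"],1))
E
H='[[0,0,0,0,0,0,-1]]'
python3 -m handwheel '[[0,0.0025,0,0,0,0,-1],[0,0.0025,0,0,0,0,-1],[0,0.0025,0,0,0,0,-1]]'>/dev/null; python3 tq.py;  python3 -m handwheel '[[0,0,0,0,0,0,-1]]' >/dev/null; python3 tq.py
for i in 1 2 3; do python3 -m handwheel '[[0,0,0.0001,0,0,0.1,-1],[0,0,0.0001,0,0,0.2,-1],[0,0,0.0001,0,0,0.2,-1],[0,0,0.0001,0,0,0.2,-1]]' >/dev/null; python3 tq.py; done
```

```text
17.23 tz [-1.011  0.964 -0.153] F [-4.9 -1.   6.5] pos [558.9 121.5  64. ] j6 1.242 eff6 0.147 w 22.8
17.35 tz [-0.979  0.939 -0.19 ] F [-3.7 -0.6  5.9] pos [558.9 121.5  64. ] j6 1.242 eff6 0.147 w 23.1
17.85 tz [-1.224  0.92  -0.131] F [-4.  -2.1  6.6] pos [558.8 121.2  63.9] j6 1.043 eff6 0.103 w 22.9
18.35 tz [-1.425  0.965 -0.119] F [-4.9 -2.2  7.6] pos [558.6 121.   63.8] j6 0.843 eff6 0.099 w 22.9
18.85 tz [-1.545  1.045 -0.081] F [-3.4 -2.3  7.6] pos [558.5 120.8  63.6] j6 0.643 eff6 0.097 w 22.9
```

```bash
for i in 1 2 3 4; do python3 -m handwheel '[[0,0,0.0001,0,0,0.1,-1]]' >/dev/null; python3 -c "
from bench import *;print('mov',read_state()['wrist_torque'][2].round(3))"; python3 -m handwheel '[[0,0,0,0,0,0,-1],[0,0,0,0,0,0,-1],[0,0,0,0,0,0,-1]]' >/dev/null; python3 tq.py; done
```

```text
mov 0.157
19.35 tz [-1.516  1.156 -0.081] F [-4.9 -3.   7.3] pos [558.4 120.7  63.5] j6 0.543 eff6 0.103 w 22.9
mov 0.148
19.85 tz [-1.573  1.283 -0.193] F [-4.7 -2.9  7.3] pos [558.3 120.6  63.5] j6 0.443 eff6 0.103 w 22.8
mov 0.184
20.35 tz [-1.577  1.365 -0.105] F [-4.5 -3.3  8.1] pos [558.2 120.5  63.4] j6 0.342 eff6 0.103 w 23.0
mov 0.171
20.85 tz [-1.685  1.412 -0.077] F [-5.  -2.7  9.3] pos [558.1 120.4  63.4] j6 0.242 eff6 0.104 w 23.1
```

```bash
python3 -m handwheel '[[0,0.0015,0,0,0,0.05,-1],[0,0.0015,0,0,0,0.1,-1],[0,0.0015,0,0,0,0.1,-1],[0,0.0015,0,0,0,0.1,-1]]'>/dev/null; python3 tq.py; for i in 1 2 3 4 5; do python3 -m handwheel '[[0,0,0,0,0,0.1,-1]]' >/dev/null; python3 -c "
from bench import *;s=read_state();print('mov',s['wrist_torque'][2].round(3),s['joint_efforts'][5].round(3))"; python3 -m handwheel '[[0,0,0,0,0,0,-1],[0,0,0,0,0,0,-1],[0,0,0,0,0,0,-1]]' >/dev/null; python3 tq.py; done
```

```text
21.35 tz [-1.099  1.012  0.013] F [-3.3 -2.1  6.7] pos [558.  120.3  63.3] j6 0.143 eff6 0.019 w 22.7
mov 0.163 0.495
21.85 tz [-1.061  1.064 -0.121] F [-2.9 -1.3  6.1] pos [557.9 120.2  63.3] j6 0.043 eff6 0.106 w 23.1
mov 0.189 0.492
22.35 tz [-1.062  1.075 -0.136] F [-3.  -1.3  6.2] pos [557.7 120.1  63.2] j6 -0.057 eff6 0.108 w 23.0
mov 0.18 0.491
22.85 tz [-1.065  1.074 -0.058] F [-3.3 -2.8  5.4] pos [557.6 120.1  63.1] j6 -0.157 eff6 0.108 w 22.8
mov 0.172 0.489
23.35 tz [-0.992  1.185 -0.095] F [-2.9 -2.3  6.4] pos [557.5 120.1  63.1] j6 -0.257 eff6 0.111 w 22.9
mov 0.153 0.487
23.85 tz [-0.956  1.206 -0.105] F [-2.6 -2.   7. ] pos [557.4 120.   63.1] j6 -0.357 eff6 0.116 w 22.3
```

```bash
for i in 1 2 3 4 5 6; do python3 -m handwheel '[[0,0,0.0001,0,0,0.1,-1]]' >/dev/null; python3 -c "
from bench import *;s=read_state();print('mov',s['wrist_torque'][2].round(3),s['joint_efforts'][5].round(3))"; python3 -m handwheel '[[0,0,0.0001,0,0,0,-1],[0,0,0.0001,0,0,0,-1]]' >/dev/null; python3 tq.py; done
```

```text
mov 0.116 0.483
24.23 tz [-0.944  1.418 -0.143] F [-4.3 -2.2  6.8] pos [557.3 120.   63. ] j6 -0.457 eff6 0.129 w 23.2
mov 0.182 0.471
24.6 tz [-0.893  1.621 -0.156] F [-4.  -1.6  7.9] pos [557.3 120.   63. ] j6 -0.557 eff6 0.115 w 22.9
mov 0.103 0.455
24.98 tz [-0.866  1.791 -0.099] F [-4.  -2.5 10.2] pos [557.2 120.   62.9] j6 -0.657 eff6 0.096 w 23.2
mov 0.182 0.438
25.35 tz [-0.718  1.972 -0.044] F [-4.8 -1.9 10.8] pos [557.1 120.   62.8] j6 -0.757 eff6 0.075 w 23.3
mov 0.226 0.418
25.73 tz [-0.675  2.196 -0.063] F [-5.4 -2.2 11.8] pos [557.  120.   62.8] j6 -0.857 eff6 0.052 w 22.4
mov 0.255 0.395
26.1 tz [-0.638  2.324  0.01 ] F [-6.8 -1.9 11.6] pos [557.  120.   62.8] j6 -0.957 eff6 0.028 w 22.9
```

```bash
python3 -m handwheel '[[0,0,0,0,0,0.1,-1]]' >/dev/null; python3 tq.py; python3 -m handwheel '[[0,0,0,0,0,0,-1],[0,0,0,0,0,0,-1]]' >/dev/null; python3 tq.py; for i in 1 2 3 4; do python3 -m handwheel '[[0,0,0,0,0,0,-1]]'>/dev/null; python3 tq.py; done
```

```text
26.23 tz [-0.39   2.457  0.294] F [-6.7 -2.4 11.5] pos [556.9 120.   62.7] j6 -1.058 eff6 0.372 w 22.9
26.48 tz [-0.437  2.417  0.012] F [-5.8 -1.4 11.2] pos [556.9 120.   62.7] j6 -1.057 eff6 0.003 w 22.8
26.6 tz [-0.476  2.354 -0.01 ] F [-5.2 -1.5 12.4] pos [556.9 120.   62.7] j6 -1.057 eff6 0.002 w 23.0
26.73 tz [-4.670e-01  2.374e+00 -1.000e-03] F [-6.1 -2.2 11.5] pos [556.9 120.   62.7] j6 -1.057 eff6 0.002 w 22.9
26.85 tz [-0.457  2.379 -0.027] F [-5.6 -1.3 11.9] pos [556.9 120.   62.7] j6 -1.057 eff6 0.002 w 23.0
26.98 tz [-0.37   2.359  0.06 ] F [-5.2 -1.9 12.4] pos [556.9 120.1  62.7] j6 -1.057 eff6 0.002 w 23.0
```

```bash
python3 -m handwheel '[[0,0.0015,0,0,0,0.05,-1],[0,0.0015,0,0,0,0.1,-1],[0,0.0015,0,0,0,0.1,-1],[0,0.0015,0,0,0,0.1,-1]]'>/dev/null; python3 tq.py;  for i in 1 2 3; do python3 -m handwheel '[[0,0,0,0,0,0,-1]]'>/dev/null; python3 tq.py; done
```

```text
27.48 tz [-1.447  1.317  0.129] F [-1.9 -4.9  9.1] pos [556.8 120.2  62.7] j6 -1.158 eff6 -0.131 w 23.0
27.6 tz [-1.453  1.309  0.148] F [-2.3 -5.1  9.3] pos [556.8 120.2  62.7] j6 -1.158 eff6 -0.132 w 23.0
27.73 tz [-1.401  1.357  0.135] F [-1.7 -6.2  9.3] pos [556.8 120.2  62.8] j6 -1.158 eff6 -0.132 w 23.2
27.85 tz [-1.459  1.378  0.202] F [-1.4 -5.2  9.2] pos [556.8 120.2  62.7] j6 -1.158 eff6 -0.132 w 22.9
```

Seated: the held torque is about 0.15 N m, against about 0.01 on the free stretch. Now I'll release, lift clear and verify.

```bash
python3 -m handwheel '[[0,0,0,0,0,0,0],[0,0,0,0,0,0,0.5],[0,0,0,0,0,0,1],[0,0,-0.02,0,0,0,1],[0,0,-0.06,0,0,0,1],[0,0,-0.11,0,0,0,1],[0,0,-0.11,0,0,0,1]]'; python3 go.py 440 -440 180 0.2 n
```

```text
clock: 28.72
position: [559.6, 122.8, 175.6]
ee_rot: [-0.44, 0.898, -0.0, 0.005]
contact_force: [-0.2, 0.2, 0.0]
gripper_width: 85.5
grasp_force: 0.0
shift [ 0.5181 -0.2501 -0.0078] rot [0.008 0.011 2.283] pos [559.6 122.8 175.6] t 28.725 F [-0.2  0.2  0. ] tau [-0.009  0.032 -0.007] w 85.5 j1,6 [ 0.5  -1.16]
```

```bash
python3 -m handwheel '[[0.05,-0.025,0,0,0,0,1],[0.1,-0.05,0,0,0,0,1],[0.15,-0.075,0,0,0,0,1],[0.2,-0.1,0,0,0,0,1],[0.25,-0.125,0,0,0,0,1],[0.3,-0.15,0,0,0,0,1],[0.35,-0.175,0,0,0,0,1],[0.4,-0.2,0,0,0,0,1],[0.45,-0.22,0,0,0,0,1],[0.45,-0.22,0,0,0,0,1]]' | grep -E "clock|pos"
python3 - <<'E'
from meas2 import *
p,d=get_image("top"); s,_=get_image("scene")
C=cloud("top",d);zz=C[...,2]
M=(zz>42)&(zz<52)&(abs(C[...,0]-544)<35)&(C[...,1]<80)&(C[...,1]>20); print(M.sum(),C[M].mean(0),cv2.minAreaRect(C[M][:,:2].astype(np.float32)))
M=(zz>74)&(zz<95)&(abs(C[...,0]-558)<30)&(abs(C[...,1]-124)<30); print("screw",M.sum(),C[M].mean(0))
c=proj("top",[[544,58,34]])[0].astype(int)
a=cv2.resize(p[c[1]-45:c[1]+40,c[0]-60:c[0]+50],(615,475),interpolation=cv2.INTER_CUBIC)
b=cv2.resize(s[195:280,215:315],(559,475),interpolation=cv2.INTER_CUBIC)
cv2.imwrite("pics/c4.png",cv2.resize(np.hstack([a,b]),(800,324)))
E
```

```text
clock: 29.98
position: [453.2, -371.6, 169.3]
223 [544.22891128  56.43501963  48.59925775] ((544.4765014648438, 57.39004135131836), (48.97883605957031, 26.09343910217285), 78.03536987304688)
screw 112 [557.78269949 121.62147534  83.90724668]
```

View pics/c4.png

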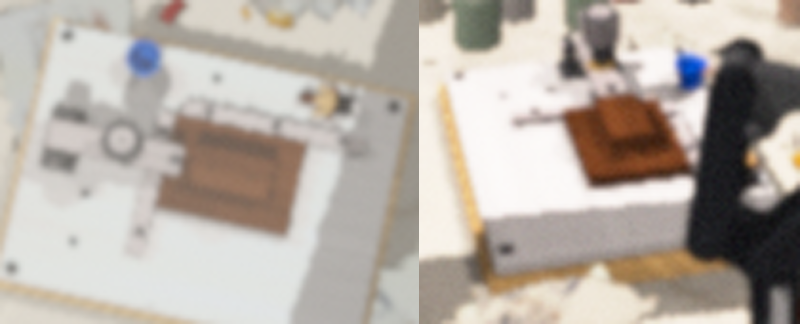

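The plinth is still home, with block yaw -0.209. The screw head (top crop at (120,140)) is 2.6 mm lower, the strap is down on the ledge at about (178,157), and the arm is clear.

```bash
python3 -c "
from bench import *
print(job_done())"
```

```text
the job is handed in; nothing more can be done
None
```

The job is handed in at about 30 s of the 70 s: the plinth was slid flush into the jig corner without a lift, the thumbscrew was tightened to about 0.15 N m held torque (snug), and the gripper was released and moved clear; the verdict was not shown.

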